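Close a loaded tape unwinder: front flange on, hand screw started deep in the hub

ROBOT

A 6-joint arm with a two-finger parallel gripper is mounted at the origin on a cart in front of the work surface, level with it; the furniture and walls round the work are solid. World frame = base frame: x ahead of the robot, y to its left, z up, the work surface at z = 0. Lengths are in mm, angles in rad, forces in N, time in s.
With the tool pointing down it reaches from about 350 to 725 mm from the base axis. Payload 4.3 kg.
Tool frame: the origin (TCP) lies on the centre line of the jaws, within the pads' length; the fingertips stand 19 mm ahead of it and the grasp point (between the pads) is the TCP; x points along the fingers, y is the direction in which the jaws open and shut, and the axes are right-handed (so a half turn about x gives the same grasp; the last joint's range is limited). The gripper opens to 85 mm and grips with 20 to 120 N. Pads are 22 mm wide; open, the fingers measure 114 mm over their backs; the gripper's body (76 mm by 85 mm) begins 54 mm behind the grasp point. The pads swing forward as they close: fully open they stand 13 mm farther back than shut.
Start: joints at [1.008, 0.377, 0.081, 1.274, 0, 1.46], TCP at [251.565, 517.088, 250.329] pointing down, gripper open.
Joint ranges: [-2.72, 2.72], [-0.84, 1.66], [-1.02, 1.22], [-1.77, 2.12], [-1.37, 1.28], [-3.14, 3.14]. Speed limits (rad/s): [2.57, 2.57, 3.14, 3.14, 3.14, 3.14].

INTERFACE

Orientations are given as [roll, pitch, yaw] about the fixed x, y, z axes, in that order (R = Rz(yaw) Ry(pitch) Rx(roll)).
In Python, from cell import env gives the robot as it stands.
- The arm moves only by the tool carry_out, never from a script. Its arguments are lists of equal length, an entry for each row: "linear": the shift along the world's x, y, z in mm, a list of three; "rot": the turn, a rotation vector about the world's x, y, z in degrees, a list of three; "grip": the closure in counts, from 0 (fully open) to 255 (shut). A call has 1 to 12 rows; each row is the pose to reach, as a shift and turn from the pose commanded when the call began; what a row does not reach only later rows make up. A row lasts 1/12 s, in which the tool goes at most 41.7 mm and 7.16 degrees, less where a joint would pass 70% of its speed; a pose out of reach is approached as far as the arm can. A call with a gripper value outside its range is refused whole. The fingers move at their own pace and stop on an object; "newtons" is the grip in N (left out, the last holds). Time passes only in rows, so rows that repeat a pose let the fingers close. It gives the time, the measured TCP pose, the force and the opening at its end, in the units of the state.
- env.state(): the state, without advancing time (a new reading comes with each control period).
- env.capture(name): name is "side" or "top"; returns (picture, depth): 420x560x3 uint8, red, green, blue; 420x560 float32, mm along the optical axis (not along the pixel's ray), 0 where there is no reading.
- env.get_calibration(name): a dict with "fx", "fy", "cx", "cy" (pixels), "extrinsics" (4x4, takes a point from camera to world coordinates). Camera axes: x right, y down, z forward; pixel columns grow to the right and rows downward; lengths in mm; the calibration is good to about 2 mm. A picture is of the moment at which its call begins. get_calibration takes no time and is no camera call.
- env.finish_job(): hands the job in, once; it reports no verdict.
Trained networks look in the newest picture that a camera, given by its name, has taken for a name from the list of things; names that differ only in an ending like _2 or _b are one class to them, and where a whole thing is asked for, a point or a joint stands for the part that bears it (a point fixed in the world has none). Each returns a list of dicts, best first, with "confidence" (0 to 1); they miss things now and then, are a little off and sometimes report something else, mostly with a low value. They report only what shows in the picture. A call takes as long as a camera call.
- env.look_for(target, camera): "position" ([x, y, z] in mm, in world coordinates, good to about 4 mm: the middle of the surface that is visible of it).
- env.tip_of(target, camera): "position" ([x, y, z] in mm, in world coordinates, good to about 4 mm: a listed point, or the origin of a listed thing).
The state is a dict: "time": time; "q": joint angles; "qvel": joint speeds; "joint_efforts": joint torques, N m; "eef_pos": TCP position; "tcp_rot": TCP orientation; "contact_force": force on the tool from outside, world axes, zero at the start; "wrist_torque": the same for the moment, N m; "finger_gap": finger opening in mm.
Only numpy, scipy, OpenCV 4.12 (cv2) and the standard library are available. Lean on these libraries where they do the work, as an engineer would, in place of code of your own. Each camera call takes 0.05 s, during which the arm holds its last target. There are 200 camera calls.

TASK

Two tape rolls are already on the bench unwinder: set the loose front flange down over its hub, boss upward and fully seated, then fasten it with the hand screw from the grey stand. Lower the screw upright down the deep bore, let its thread start cleanly at the bottom by feel without forcing it, and screw it down clockwise until its collar sits on the flange's boss. Let go of everything and leave the other things on the table where they are.

Things in the scene. Friction and masses are not known exactly. Their poses are not given: they have to be found in the camera images.
- unwinder: Bench unwinder, fixed, axis vertical: grey foot, two cream tape rolls (178 mm across, top 73 mm above the table) round an aluminium hub 74 mm across, top 74 mm above the table: the seat of the front flange. A steel spigot 42 mm across rises from it to 104 mm, chamfered; in it is a vertical bore 31 mm across, closed 8 mm above the table. Origin: on the axis, at the table; z up.
- hub_mouth (a point): Mouth of the bore: centre of the spigot's top, on the unwinder's axis, 104 mm above the table.
- thread_top (a point): On the unwinder's axis at the top of the thread in the bore, 36 mm above the table (68 mm below the mouth). Coarse three-start right-hand round thread, 30 mm of travel per turn, from here 19 mm down; clear width inside the ridges 23.6 mm. The ridges' top ends lie at 0, 120 and 240 degrees counter-clockwise from this point's x axis.
- flange_boss (a point): Loose aluminium front flange (0.3 kg), lying boss up: disc 120 mm across, 6 mm thick, boss 60 mm across rising 28 mm above the disc (34 mm in all), through hole 46 mm, 2 mm slack all round on the spigot. Grip across the boss. Point: on its axis, 20 mm above its underside; z up along the axis. Seated, the point is 94 mm and the boss's top 108 mm above the table.
- clamp_screw_knob (a point): Hand screw (0.3 to 0.5 kg), 144 mm long, standing upright in its stand: black round knob 42 mm across, 32 mm high; this point is the knob's centre, z up along the axis, 134 mm above the table in the stand. Below it: steel collar 52 mm across (top 26, underside 32 mm below the point), plain shoulder 28.4 mm across, at the end three thread lugs and a 16 mm blunt tip 128 mm below.
- clamp_screw_lugs (a point): On the hand screw's axis at its three thread lugs (28.6 mm across, 8 mm high), 114 mm below the knob's centre; lugs at 0, 120, 240 degrees from its x axis. Lowered unturned they rest on the thread with the knob's centre 143 to 156 mm above the table, by angle. Turned clockwise from above it sinks 30 mm a turn; collar on boss: knob's centre at 140 mm, 50 to 195 degrees from rest.
- screw_stand: Fixed round grey stand, 48 mm across (foot 74 mm), 50 mm high, origin under its centre, with a vertical hole 31 mm across and 44 mm deep in which the hand screw stands.
- clear_tape: Bystander: small roll of clear tape, 54 mm across, 18 mm high; origin under its centre.
- dust_brush: Bystander: flat paint brush 164 mm long, lying; 12 mm high.
- glue_stick: Bystander: white glue stick standing, 26 mm across, 88 mm high; origin under its centre.
- blade_tin: Bystander: flat grey closed tin 63 x 91 mm, 20 mm high; origin under its centre.

How it is judged:
By the outcome, as a careful person would: the job done as asked, in the order asked, and still so for the second after the job is handed in, with the robot touching nothing.
It also fails if it takes over 64 s, if anything falls off the work surface, if the arm or the gripper's body presses on something with over 40 N, if the wrist force passes 120 N, or if a joint passes its speed limit or range.

## Working session

There is one attempt and no reset: what is moved stays moved. The work goes in short steps, Python scripts to look and compute and a tool call to move; the robot and the scene stay as the last step left them, time stands still between calls to the robot, and variables do not carry over. Pictures are saved under pics/ and viewed, on a budget of 10 in all, crops included, one or two more only if the job needs it, and the job is handed in when it is done.

Besides the shell and the picture viewer there is one more tool, called after ">>>" as name(argument=value, ...) on one line, values as JSON. carry_out: Moves the arm, as the interface text tells. Its arguments: {"type":"object","properties":{"linear":{"type":"array"},"rot":{"type":"array"},"grip":{"type":"array"},"newtons":{"type":"number"}},"required":["linear","rot","grip"]}

```bash
ls; mkdir -p pics; python3 - <<'E'
from cell import env
import cv2
print(env.state())
for c in ("top","side"):
    p,d=env.capture(c); cv2.imwrite(f"pics/{c}0.png",p[:,:,::-1])
    for t in ("hub_mouth","flange_boss","clamp_screw_knob","screw_stand","unwinder","clear_tape","dust_brush","glue_stick","blade_tin"):
        print(c,t,[([round(float(v)) for v in r["position"]],round(r["confidence"],2)) for r in env.tip_of(t,c)[:2]])
E
```

```text
pics
{'time': 0.0, 'q': array([1.00773034e+00, 3.78076280e-01, 7.96517351e-02, 1.27437909e+00,
       1.29104102e-05, 1.46051103e+00]), 'qvel': array([ 0.00023052,  0.0005642 , -0.00075185, -0.00065045,  0.00152875,
        0.00029178]), 'joint_efforts': array([-6.37429439e-04, -4.63597190e+01,  2.69880599e+01,  2.05833488e-02,
       -2.28405156e-04,  3.50421132e-07]), 'eef_pos': array([251.2070056 , 516.55992697, 249.36327752]), 'tcp_rot': array([-1.68751323,  1.56878898, -2.14029394]), 'contact_force': array([-0.65575287, -0.56856614, -0.38625637]), 'wrist_torque': array([ 0.0246464 ,  0.06263237, -0.0456335 ]), 'finger_gap': 85.44922473606682}
top hub_mouth [([644, -216, 104], 0.78)]
top flange_boss [([357, -248, 18], 0.64)]
top clamp_screw_knob [([462, -153, 132], 0.58)]
top screw_stand [([459, -149, -1], 0.56), ([616, 10, -2], 0.16)]
top unwinder []
top clear_tape [([516, -48, 0], 0.8)]
top dust_brush []
top glue_stick [([582, 162, 2], 0.76), ([643, -212, 101], 0.2)]
top blade_tin [([450, 28, 4], 0.58)]
side hub_mouth [([645, -214, 106], 0.63)]
side flange_boss [([354, -247, 20], 0.56)]
side clamp_screw_knob [([465, -153, 132], 0.9)]
side screw_stand [([458, -152, -2], 0.96), ([355, -246, 22], 0.66)]
side unwinder []
side clear_tape [([516, -45, 0], 0.92)]
side dust_brush [([640, -218, -5], 0.7), ([616, 19, 3], 0.65)]
side glue_stick [([578, 165, -1], 0.57)]
side blade_tin [([447, 32, -4], 0.66)]
```

View pics/top0.png

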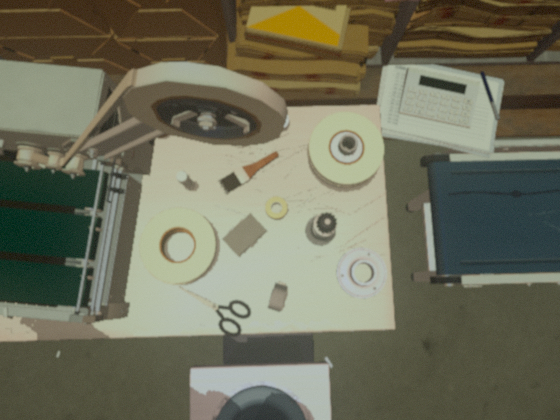

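View pics/side0.png

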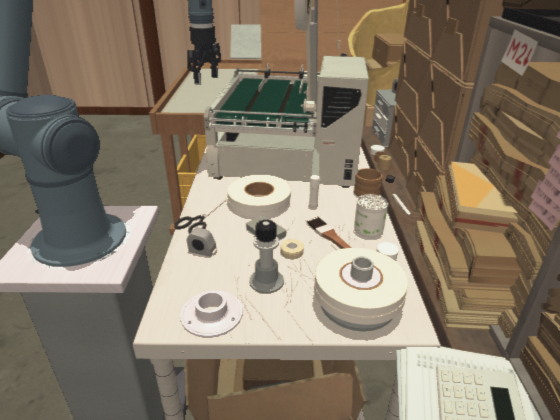

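The top view shows the flange at about (361,272), the knob at (324,222) and the unwinder spigot at (347,145). The networks agree with this. The brush, tin, tape and glue stick are all off to the left of the work. Next I'll refine the three axes from depth.

```bash
cat > h.py <<'E'
from cell import env
import numpy as np, cv2
from scipy.optimize import least_squares
def cloud(c):
    p,d=env.capture(c); k=env.get_calibration(c)
    v,u=np.mgrid[:d.shape[0],:d.shape[1]]
    P=np.stack([(u-k["cx"])/k["fx"]*d,(v-k["cy"])/k["fy"]*d,d,np.ones_like(d)],-1)@np.array(k["extrinsics"]).T
    return p,np.where(d[...,None]>0,P[...,:3],np.nan)
def near(P,c,r,z0,z1):
    m=(np.hypot(P[...,0]-c[0],P[...,1]-c[1])<r)&(P[...,2]>z0)&(P[...,2]<z1); return P[m]
def circ(Q,c,r):  # fit of a cylinder wall of known radius
    return least_squares(lambda t:np.hypot(Q[:,0]-t[0],Q[:,1]-t[1])-r,c,loss="soft_l1",f_scale=2).x
def nets(t,n=3):
    out=[]
    for c in ("top","side"):
        for _ in range(n):
            env.capture(c)
            r=env.tip_of(t,c)
            if r and r[0]["confidence"]>.4: out.append(r[0]["position"])
    out=np.array(out); return out.mean(0).round(1),out.std(0).round(1),len(out)
E
python3 - <<'E'
from h import *
for t in ("hub_mouth","flange_boss","clamp_screw_knob"): print(t,nets(t))
for c in ("top","side"):
    p,P=cloud(c)
    for n,xy,rs,z0,z1,r in (("knob",(462,-153),32,120,146,21),("boss wall",(356,-247),36,10,31,30),("disc",(356,-247),75,2,12,0),("spigot",(644,-215),30,80,100,21),("spigtop",(644,-215),32,98,112,0),("rolls",(644,-215),110,20,66,89),("rolltop",(644,-215),110,68,79,0)):
        Q=near(P,xy,rs,z0,z1)
        if len(Q)>5: print(c,n,len(Q),"med",np.median(Q,0).round(1),"mid",((Q.max(0)+Q.min(0))/2).round(1),"fit",circ(Q,xy,r).round(1) if r else "", "z",Q[:,2].mean().round(1))
print(env.state()["time"])
E
```

```text
hub_mouth (array([ 644.4, -214.9,  103.6]), array([2.4, 2. , 2.1]), 6)
flange_boss (array([ 354.8, -246.6,   20.3]), array([2. , 1.6, 1.3]), 6)
clamp_screw_knob (array([ 461.1, -152.8,  133.4]), array([0.7, 2.2, 2. ]), 6)
top knob 54 med [ 447.5 -143.2  138.9] mid [ 456.7 -152.6  133.8] fit [ 458.2 -154.1] z 136.9
top boss wall 113 med [ 354.1 -236.2   16.8] mid [ 356.7 -242.1   20.4] fit [ 352.7 -243.6] z 18.2
top disc 1891 med [ 352.6 -244.6    5.8] mid [ 355.6 -245.5    7. ] fit  z 5.8
top spigot 103 med [ 636.  -214.4   89.3] mid [ 639.1 -218.7   90. ] fit [ 639.6 -213.8] z 89.8
top spigtop 130 med [ 641.3 -213.1  104.1] mid [ 641.4 -214.4  103.8] fit  z 103.9
top rolls 346 med [ 578.2 -186.4   51.3] mid [ 610.5 -203.7   46.1] fit [ 641.6 -214.9] z 50.1
top rolltop 4000 med [ 637.4 -213.    74.1] mid [ 641.7 -214.8   73.5] fit  z 74.1
side knob 277 med [ 459.3 -168.1  135.2] mid [ 457.7 -156.   133. ] fit [ 457.5 -151. ] z 134.8
side boss wall 452 med [ 355.5 -261.1   20.6] mid [ 354.7 -248.8   20.5] fit [ 354.2 -249.7] z 20.5
side disc 1480 med [ 358.3 -267.5    4.4] mid [ 355.8 -248.3    7. ] fit  z 4.8
side spigot 297 med [ 641.7 -225.3   90.5] mid [ 641.9 -216.7   90. ] fit [ 641.7 -215.8] z 90.7
side spigtop 161 med [ 642.2 -217.6  101.7] mid [ 641.8 -214.4  101.3] fit  z 101.5
side rolls 1298 med [ 623.3 -292.1   49.5] mid [ 640.5 -252.1   47.9] fit [ 642.4 -213.3] z 49.0
side rolltop 3979 med [ 638.  -232.6   72. ] mid [ 642.3 -215.4   73.4] fit  z 72.0
2.9
```

>>> carry_out(linear=[[170,-417,0],[170,-417,0],[170,-417,0],[170,-417,0],[170,-417,0],[170,-417,0],[170,-417,0],[170,-417,0],[170,-417,0],[170,-417,0],[170,-417,0],[170,-417,0]], rot=[[0,0,0],[0,0,0],[0,0,0],[0,0,0],[0,0,0],[0,0,0],[0,0,0],[0,0,0],[0,0,0],[0,0,0],[0,0,0],[0,0,0]], grip=[0,0,0,0,0,0,0,0,0,0,0,0], newtons=50)

```text
time: 3.9
eef_pos: [423.9, 95.3, 250.6]
tcp_rot: [-0.327, 1.568, -0.787]
contact_force: [1.3, -0.2, 0.5]
finger_gap: 85.4
```

>>> carry_out(linear=[[-66,-347,0],[-66,-347,0],[-66,-347,0],[-66,-347,0],[-66,-347,0],[-66,-347,0],[-66,-347,0],[-66,-347,0],[-66,-347,0],[-66,-347,-100],[-66,-347,-150],[-66,-347,-150]], rot=[[0,0,0],[0,0,0],[0,0,0],[0,0,0],[0,0,0],[0,0,0],[0,0,0],[0,0,0],[0,0,0],[0,0,0],[0,0,0],[0,0,0]], grip=[0,0,0,0,0,0,0,0,0,0,0,0])

```text
time: 4.9
eef_pos: [356.4, -247.8, 124.8]
tcp_rot: [-0.157, 1.567, -0.611]
contact_force: [1.6, -1.1, -0.9]
finger_gap: 85.4
```

>>> carry_out(linear=[[0,0,0],[0,0,0],[0,0,0]], rot=[[0,0,0],[0,0,0],[0,0,0]], grip=[0,0,0])

```text
time: 5.15
eef_pos: [356.7, -247.4, 127.2]
tcp_rot: [-0.194, 1.569, -0.646]
contact_force: [-0.2, 0.2, -0.7]
finger_gap: 85.3
```

>>> carry_out(linear=[[-1,0,-35],[-1,0,-65],[-1,0,-85],[-1,0,-95],[-1,0,-101],[-1,0,-101]], rot=[[0,0,0],[0,0,0],[0,0,0],[0,0,0],[0,0,0],[0,0,0]], grip=[0,0,0,0,0,0])

```text
time: 5.65
eef_pos: [356.4, -248.3, 25.7]
tcp_rot: [-0.257, 1.567, -0.709]
contact_force: [-0.3, 0.1, 0.3]
finger_gap: 85.6
```

>>> carry_out(linear=[[0,0,0],[0,0,0],[0,0,0],[0,0,0],[0,0,0],[0,0,0],[0,0,0],[0,0,0]], rot=[[0,0,0],[0,0,0],[0,0,0],[0,0,0],[0,0,0],[0,0,0],[0,0,0],[0,0,0]], grip=[150,150,150,150,150,150,150,150])

```text
time: 6.32
eef_pos: [356.3, -248.2, 26.6]
tcp_rot: [-0.146, 1.566, -0.598]
contact_force: [-0.4, 2.1, 10.7]
finger_gap: 60.2
```

>>> carry_out(linear=[[0,0,10],[0,0,30],[0,0,60],[0,0,100],[0,0,140],[0,0,170],[0,0,178],[0,0,178],[0,0,178]], rot=[[0,0,0],[0,0,0],[0,0,0],[0,0,0],[0,0,0],[0,0,0],[0,0,0],[0,0,0],[0,0,0]], grip=[150,150,150,150,150,150,150,150,150])

```text
time: 7.07
eef_pos: [354.3, -246.7, 201.7]
tcp_rot: [2.332, 1.571, 1.879]
contact_force: [-0.6, 0.5, -4.0]
finger_gap: 59.8
```

```bash
python3 - <<'E'
from h import *
s=env.state(); print(s)
p,P=cloud("side"); cv2.imwrite("pics/s1.png",cv2.resize(p[150:350,120:440,::-1],None,fx=2,fy=2))
E
```

```text
{'time': 7.0667, 'q': array([-7.55420757e-01,  1.13768718e-01, -3.93619861e-01,  1.06353443e+00,
        7.04438918e-05, -3.02570834e-01]), 'qvel': array([ 0.00056622,  0.026546  , -0.04738042, -0.00476981,  0.00064852,
       -0.00030648]), 'joint_efforts': array([ 1.59642776e-02, -3.50029671e+01,  2.86164200e+01,  2.97990104e-02,
       -1.19015636e-03,  3.63988340e-05]), 'eef_pos': array([ 354.34348746, -246.73042141,  201.74377875]), 'tcp_rot': array([2.3315177 , 1.57065138, 1.87866777]), 'contact_force': array([-0.63492325,  0.46524678, -3.95775896]), 'wrist_torque': array([-0.02042119,  0.00275692, -0.01069757]), 'finger_gap': 59.77631359407286}
```

View pics/s1.png

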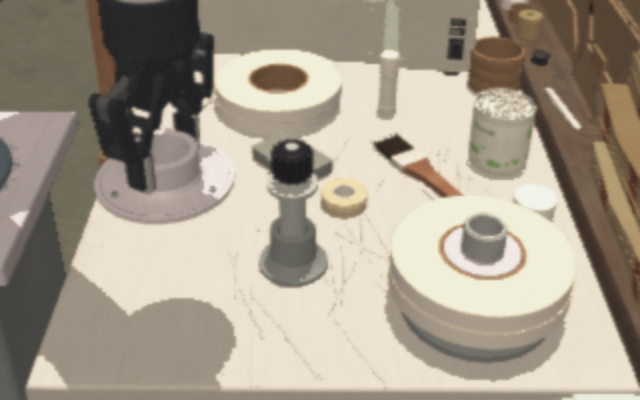

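The view shows the flange held level and clear of the table, at about (165,170) in the crop. Now I'll carry it over the hub.

>>> carry_out(linear=[[15,2,0],[45,5,0],[85,9,0],[125,13,0],[165,18,0],[205,22,0],[240,27,0],[265,30,0],[280,31,0],[287,32,0],[287,32,-20],[287,32,-45]], rot=[[0,0,0],[0,0,0],[0,0,0],[0,0,0],[0,0,0],[0,0,0],[0,0,0],[0,0,0],[0,0,0],[0,0,0],[0,0,0],[0,0,0]], grip=[150,150,150,150,150,150,150,150,150,150,150,150])

```text
time: 8.12
eef_pos: [642.5, -214.8, 155.3]
tcp_rot: [0.924, 1.571, 0.472]
contact_force: [0.1, -0.3, -4.2]
finger_gap: 59.9
```

>>> carry_out(linear=[[0,0,0],[0,0,0],[0,0,0],[0,0,0]], rot=[[0,0,0],[0,0,0],[0,0,0],[0,0,0]], grip=[150,150,150,150])

```text
time: 8.45
eef_pos: [642.0, -215.2, 158.2]
tcp_rot: [0.124, 1.57, -0.329]
contact_force: [0.2, -0.2, -3.1]
finger_gap: 59.6
```

```bash
python3 - <<'E'
from h import *
s=env.state(); print(s["eef_pos"].round(1),s["q"].round(2),s["finger_gap"])
p,P=cloud("side"); cv2.imwrite("pics/s2.png",cv2.resize(p[190:340,280:440,::-1],None,fx=4,fy=4,interpolation=cv2.INTER_CUBIC))
c=(642,-215)
for z0,z1 in ((118,128),(128,134),(134,160)):
    Q=near(P,c,70,z0,z1); print(z0,len(Q),((Q.max(0)+Q.min(0))/2).round(1),np.percentile(Q,[2,98],0).round(1).tolist())
Q=near(P,c,110,20,66);print("rolls",circ(Q,c,89).round(1))
for cam in ("top","side"):
  for _ in range(2):
    env.capture(cam)
    for t in ("flange_boss","hub_mouth"): print(cam,t,[(np.round(r["position"],1).tolist(),round(r["confidence"],2)) for r in env.tip_of(t,cam)[:1]])
E
```

```text
[ 642.  -215.2  158.2] [-0.42  0.62  0.24  1.19  0.    0.04] 59.60558720201859Traceback (most recent call last):
  File "<stdin>", line 6, in <module>
    return umr_maximum(a, axis, None, out, keepdims, initial, where)
ValueError: zero-size array to reduction operation maximum which has no identity
```

View pics/s2.png

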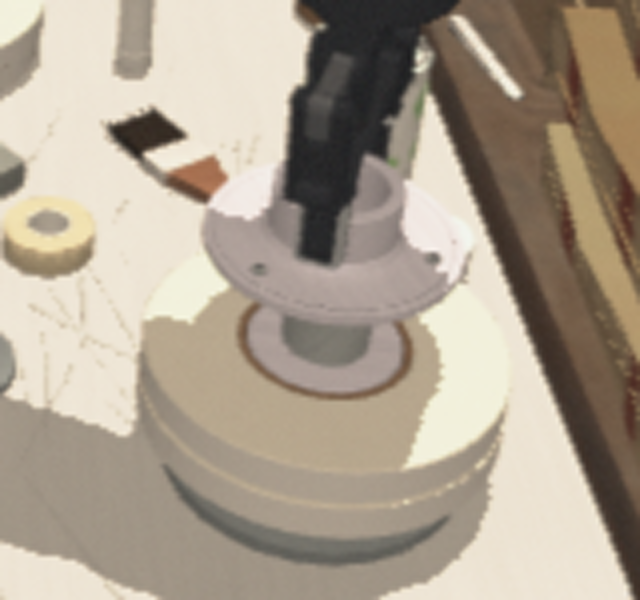

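The view shows the flange level, with its disc at about (335,240) above the spigot at (327,335).

```bash
python3 - <<'E'
from h import *
c=(642,-215)
for cam in ("side","top"):
    p,P=cloud(cam)
    Q=near(P,c,75,110,172); h=np.histogram(Q[:,2],np.arange(110,172,3)); print(cam,list(zip(h[1].tolist(),h[0].tolist())))
    Q=near(P,c,75,130,146)
    if len(Q)>20:
        H=cv2.convexHull(Q[:,:2].astype(np.float32))[:,0]; print("hull",len(H),circ(H,c,60).round(1),"z",np.median(Q[:,2]),((Q.max(0)+Q.min(0))/2).round(1))
    Q=near(P,c,110,20,66);print("rolls",circ(Q,c,89).round(1))
    for t in ("flange_boss","hub_mouth"): print(cam,t,[(np.round(r["position"],1).tolist(),round(r["confidence"],2)) for r in env.tip_of(t,cam)[:1]])
print(env.state()["eef_pos"])
E
```

```text
side [(110, 0), (113, 0), (116, 0), (119, 0), (122, 0), (125, 0), (128, 3), (131, 81), (134, 910), (137, 335), (140, 55), (143, 53), (146, 34), (149, 49), (152, 48), (155, 54), (158, 60), (161, 65), (164, 134), (167, 21)]
hull 32 [ 638.9 -215.2] z 136.19941191450658 [ 638.9 -216.1  138. ]
rolls [ 642.4 -213.2]
side flange_boss [([638.4, -214.6, 151.0], 0.82)]
side hub_mouth [([645.6, -214.1, 106.0], 0.92)]
top [(110, 0), (113, 0), (116, 0), (119, 0), (122, 0), (125, 0), (128, 0), (131, 0), (134, 0), (137, 0), (140, 0), (143, 0), (146, 0), (149, 0), (152, 0), (155, 0), (158, 0), (161, 0), (164, 0), (167, 0)]
rolls [ 642.1 -215.4]
top flange_boss []
top hub_mouth []
[ 641.84344368 -215.03538393  157.99425458]
```

>>> carry_out(linear=[[3,0,-5],[3,0,-15],[3,0,-22],[3,0,-26],[3,0,-29],[3,0,-32],[3,0,-34]], rot=[[0,0,0],[0,0,0],[0,0,0],[0,0,0],[0,0,0],[0,0,0],[0,0,0]], grip=[150,150,150,150,150,150,150])

```text
time: 9.38
eef_pos: [644.4, -214.9, 122.8]
tcp_rot: [3.063, 1.57, 2.61]
contact_force: [-0.5, 0.4, -3.5]
finger_gap: 60.1
```

>>> carry_out(linear=[[0,0,0]], rot=[[0,0,0]], grip=[150])

```text
time: 9.47
eef_pos: [644.3, -214.8, 122.8]
tcp_rot: [3.027, 1.57, 2.574]
contact_force: [-0.8, 0.1, -3.3]
finger_gap: 59.9
```

>>> carry_out(linear=[[0,0,-4],[0,0,-8],[0,0,-12],[0,0,-15]], rot=[[0,0,0],[0,0,0],[0,0,0],[0,0,0]], grip=[150,150,150,150])

```text
time: 9.8
eef_pos: [644.4, -214.9, 107.8]
tcp_rot: [2.873, 1.57, 2.42]
contact_force: [-1.3, -0.3, -3.1]
finger_gap: 59.9
```

>>> carry_out(linear=[[0,0,-2],[0,0,-3],[0,0,-4]], rot=[[0,0,0],[0,0,0],[0,0,0]], grip=[150,150,150])

```text
time: 10.05
eef_pos: [644.5, -214.9, 104.1]
tcp_rot: [2.8, 1.571, 2.348]
contact_force: [-0.7, -0.3, -4.2]
finger_gap: 59.8
```

>>> carry_out(linear=[[0,0,-1],[0,0,-2],[0,0,-2]], rot=[[0,0,0],[0,0,0],[0,0,0]], grip=[150,150,150])

```text
time: 10.3
eef_pos: [644.5, -214.9, 102.2]
tcp_rot: [1.949, 1.571, 1.496]
contact_force: [-0.4, -1.2, -3.3]
finger_gap: 59.9
```

>>> carry_out(linear=[[0,0,-1],[0,0,-1]], rot=[[0,0,0],[0,0,0]], grip=[150,150])

```text
time: 10.47
eef_pos: [644.6, -214.9, 101.3]
tcp_rot: [1.194, 1.571, 0.741]
contact_force: [0.6, -0.0, -4.3]
finger_gap: 59.8
```

>>> carry_out(linear=[[0,0,-1],[0,0,-1]], rot=[[0,0,0],[0,0,0]], grip=[150,150])

```text
time: 10.63
eef_pos: [644.7, -215.0, 100.8]
tcp_rot: [0.017, 1.57, -0.436]
contact_force: [0.5, 1.4, -0.5]
finger_gap: 59.7
```

>>> carry_out(linear=[[0,0,-1],[0,0,-1]], rot=[[0,0,0],[0,0,0]], grip=[150,150])

```text
time: 10.8
eef_pos: [644.7, -215.0, 100.7]
tcp_rot: [-0.036, 1.57, -0.489]
contact_force: [-2.8, 1.9, 5.0]
finger_gap: 59.7
```

>>> carry_out(linear=[[0,0,0],[0,0,0],[0,0,0],[0,0,0],[0,0,5],[0,0,20],[0,0,55],[0,0,95],[0,0,135],[0,0,155],[0,0,155],[0,0,155]], rot=[[0,0,0],[0,0,0],[0,0,0],[0,0,0],[0,0,0],[0,0,0],[0,0,7],[0,0,14],[0,0,21],[0,0,28],[0,0,35],[0,0,42]], grip=[0,0,0,0,0,0,0,0,0,0,0,0])

```text
time: 11.8
eef_pos: [646.0, -215.5, 257.7]
tcp_rot: [-0.685, 1.565, -0.399]
contact_force: [0.2, -0.6, 0.2]
finger_gap: 85.5
```

>>> carry_out(linear=[[-20,7,0],[-55,18,0],[-90,30,0],[-125,42,0],[-160,54,0],[-180,61,0],[-186,63,0],[-186,63,0],[-186,63,0]], rot=[[0,0,7],[0,0,14],[0,0,21],[0,0,28],[0,0,35],[0,0,42],[0,0,48],[0,0,48],[0,0,48]], grip=[0,0,0,0,0,0,0,0,0])

```text
time: 12.55
eef_pos: [458.8, -152.0, 255.0]
tcp_rot: [-1.514, 1.569, -0.398]
contact_force: [0.2, -0.5, -0.4]
finger_gap: 85.1
```

```bash
python3 - <<'E'
from h import *
s=env.state(); print(s["eef_pos"].round(1),s["q"].round(2),s["time"])
c=(642,-215)
p,P=cloud("side"); cv2.imwrite("pics/s3.png",cv2.resize(p[170:340,220:440,::-1],None,fx=3.5,fy=3.5,interpolation=cv2.INTER_CUBIC))
for cam in ("side","top"):
    p,P=cloud(cam)
    for n,r,z0,z1 in (("disc",62,77,84),("boss",34,104,112),("spig",22,99,106)):
        Q=near(P,c,r,z0,z1); print(cam,n,len(Q),((Q.max(0)+Q.min(0))/2).round(1),np.median(Q[:,2]))
    Q=near(P,(460,-152),32,120,146); print("knob",len(Q),circ(Q,(460,-152),21).round(1))
    for t in ("flange_boss","clamp_screw_knob"): print(cam,t,[(np.round(r["position"],1).tolist(),round(r["confidence"],2)) for r in env.tip_of(t,cam)[:1]])
E
```

```text
[ 458.8 -152.   255. ] [-0.45  0.19 -0.16  1.22  0.   -1.57] 12.55
side disc 1120 [ 641.6 -216.    80.5] 78.55785534235497
side boss 277 [ 641.8 -214.7  106.6] 106.76851145169707
side spig 101 [ 641.8 -214.5  102.5] 102.1520485895528
knob 274 [ 457.6 -151. ]
side flange_boss [([640.1, -213.9, 96.1], 0.72)]
side clamp_screw_knob [([460.8, -151.9, 135.8], 0.63)]
top disc 187 [ 649.3 -167.5   80.6] 80.13682045240148Traceback (most recent call last):
  File "<stdin>", line 8, in <module>
    return umr_maximum(a, axis, None, out, keepdims, initial, where)
ValueError: zero-size array to reduction operation maximum which has no identity
```

View pics/s3.png

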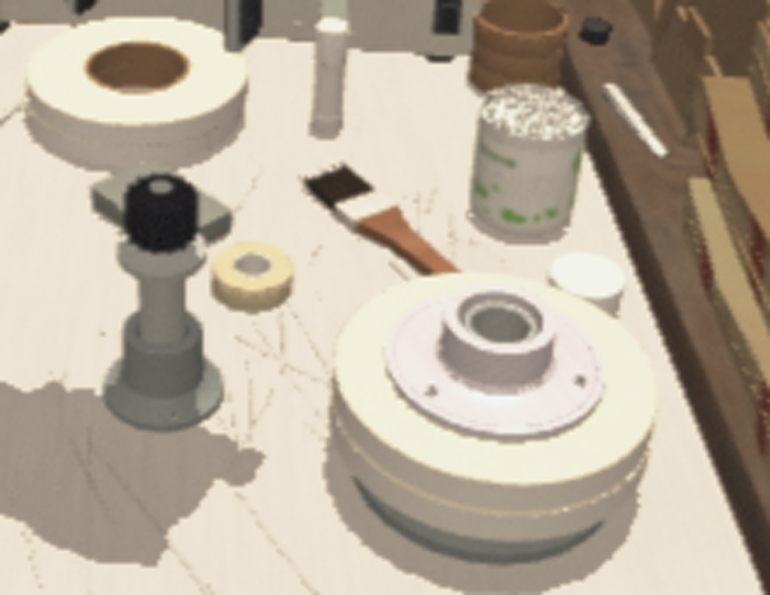

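The flange is flat and concentric round the spigot at about (497,325), and the screw stands upright at (160,210). Next is grasping the knob.

>>> carry_out(linear=[[0,0,-20],[0,0,-55],[0,0,-85],[0,0,-105],[0,0,-115],[0,0,-119],[0,0,-119],[0,0,-119]], rot=[[0,0,0],[0,0,0],[0,0,0],[0,0,0],[0,0,0],[0,0,0],[0,0,0],[0,0,0]], grip=[0,0,0,0,0,0,0,0], newtons=50)

```text
time: 13.47
eef_pos: [459.2, -152.2, 135.8]
tcp_rot: [-1.572, 1.57, -0.454]
contact_force: [0.3, 0.2, 0.1]
finger_gap: 85.5
```

>>> carry_out(linear=[[0,0,0],[0,0,0],[0,0,0],[0,0,0],[0,0,0],[0,0,0],[0,0,0],[0,0,0],[0,0,0],[0,0,0]], rot=[[0,0,0],[0,0,0],[0,0,0],[0,0,0],[0,0,0],[0,0,0],[0,0,0],[0,0,0],[0,0,0],[0,0,0]], grip=[200,200,200,200,200,200,200,200,200,200])

```text
time: 14.3
eef_pos: [459.1, -152.2, 136.3]
tcp_rot: [-1.563, 1.569, -0.445]
contact_force: [-0.6, 0.6, 6.0]
finger_gap: 40.7
```

>>> carry_out(linear=[[0,0,8],[0,0,25],[0,0,50],[0,0,80],[0,0,110],[0,0,125],[0,0,129],[0,0,129],[0,0,129]], rot=[[0,0,0],[0,0,0],[0,0,0],[0,0,0],[0,0,0],[0,0,0],[0,0,0],[0,0,0],[0,0,0]], grip=[200,200,200,200,200,200,200,200,200])

```text
time: 15.05
eef_pos: [457.8, -151.5, 262.9]
tcp_rot: [1.578, 1.568, 2.696]
contact_force: [-0.3, -0.0, -5.4]
finger_gap: 40.7
```

```bash
python3 - <<'E'
from h import *
s=env.state(); print(s["eef_pos"].round(1),s["contact_force"].round(1),s["time"])
p,P=cloud("side"); cv2.imwrite("pics/s4.png",cv2.resize(p[110:310,170:390,::-1],None,fx=3,fy=3,interpolation=cv2.INTER_CUBIC))
for z0,z1 in ((135,150),(150,165),(165,180),(180,195)):
    Q=near(P,(459,-152),30,z0,z1)
    if len(Q)>8: print(z0,len(Q),circ(Q,(459,-152),14.2).round(1), ((Q.max(0)+Q.min(0))/2).round(1))
E
```

```text
[ 457.8 -151.5  262.9] [-0.3 -0.  -5.4] 15.05
135 66 [ 454.7 -146.6] [ 457.2 -157.4  142.4]
150 61 [ 455.5 -146.5] [ 456.2 -159.9  157.4]
165 76 [ 455.9 -151.9] [ 456.5 -162.4  173.1]
180 99 [ 456.1 -151.8] [ 455.5 -158.9  187.5]
```

View pics/s4.png

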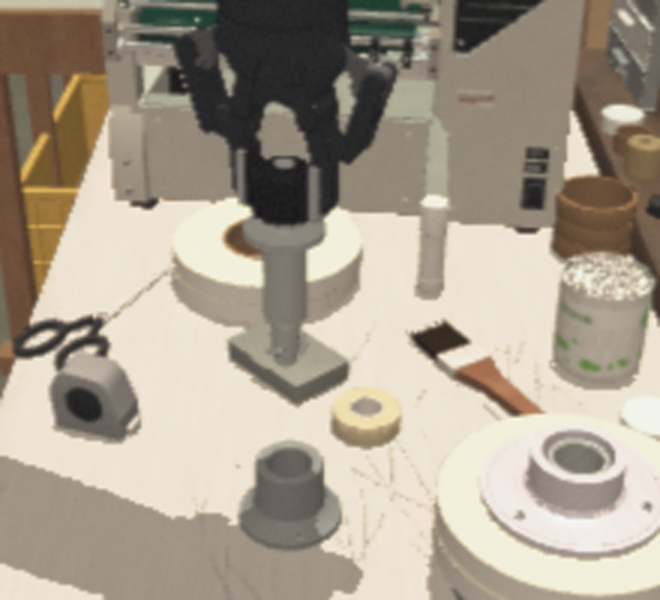

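The screw hangs upright from (287,190) to (285,355), and the stand is empty and unmoved. Next I'll carry it over the hub.

>>> carry_out(linear=[[10,-3,0],[35,-12,0],[70,-24,0],[105,-36,0],[140,-47,0],[165,-56,0],[180,-61,0],[186,-63,0],[186,-63,0],[186,-63,0],[186,-63,0]], rot=[[0,0,0],[0,0,0],[0,0,0],[0,0,0],[0,0,0],[0,0,0],[0,0,0],[0,0,0],[0,0,0],[0,0,0],[0,0,0]], grip=[200,200,200,200,200,200,200,200,200,200,200])

```text
time: 16.02
eef_pos: [643.5, -214.5, 263.0]
tcp_rot: [1.62, 1.568, 2.738]
contact_force: [-1.0, 0.7, -5.0]
finger_gap: 40.9
```

```bash
cat > m.py <<'E'
from h import *
s=env.state(); print(s["eef_pos"].round(1),s["contact_force"].round(1),s["time"],s["q"].round(2))
c=(643,-214.5); A=[]
for i in range(4):
    p,P=cloud("side"); row=[]
    for z0,z1 in ((170,185),(185,200),(200,220)):
        Q=near(P,c,24,z0,z1)
        if len(Q)>8:
            f=circ(Q,c,14.2); row+=[len(Q),*f]
    for r,z0,z1,rad in ((36,85,104,30),):
        Q=near(P,c,r,z0,z1); row+=[len(Q),*circ(Q,c,rad)]
    Q=near(P,c,110,20,66); row+=[len(Q),*circ(Q,c,89)]
    A.append(row)
print("3 shaft bands, boss wall, rolls: n,x,y"); print(np.mean(A,0).reshape(-1,3).round(1),np.std(A,0).max().round(1))
E
python3 - <<'E'
from m import *
g=cv2.resize(p[110:310,270:430,::-1],None,fx=3,fy=3,interpolation=cv2.INTER_CUBIC); cv2.imwrite("pics/s5.png",g)
E
```

```text
[ 643.5 -214.5  263. ] [-1.   0.7 -5. ] 16.0167 [-0.42  0.62  0.5   1.45 -0.   -1.53]
3 shaft bands, boss wall, rolls: n,x,y
[[ 111.2  642.2 -214.4]
 [ 113.2  642.3 -214.5]
 [ 158.   642.4 -214.6]
 [ 478.5  640.9 -216.6]
 [1291.2  642.4 -213.3]] 5.0
```

View pics/s5.png

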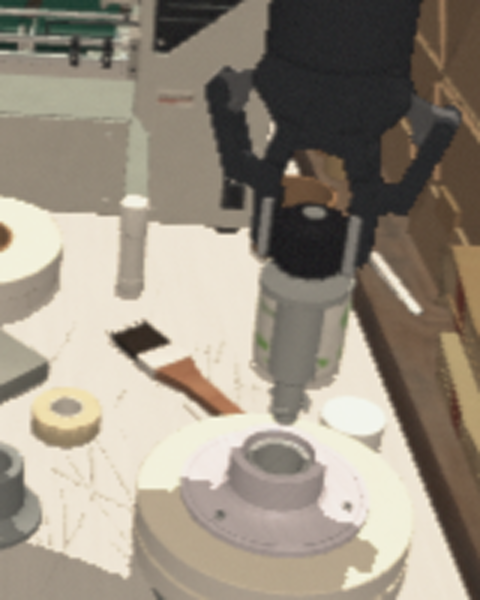

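The screw hangs vertical over the bore mouth, with its tip at (285,415) and the mouth at (280,455). It's within about 1 mm of the hub by depth. I'll lower it with force watch.

>>> carry_out(linear=[[0,0,-6],[0,0,-16],[0,0,-24],[0,0,-30],[0,0,-33],[0,0,-35]], rot=[[0,0,0],[0,0,0],[0,0,0],[0,0,0],[0,0,0],[0,0,0]], grip=[200,200,200,200,200,200])

```text
time: 16.72
eef_pos: [644.1, -214.7, 228.5]
tcp_rot: [1.584, 1.569, 2.702]
contact_force: [0.6, -0.3, -4.3]
finger_gap: 40.9
```

>>> carry_out(linear=[[0,0,-2],[0,0,-4],[0,0,-6],[0,0,-7]], rot=[[0,0,0],[0,0,0],[0,0,0],[0,0,0]], grip=[200,200,200,200])

```text
time: 17.05
eef_pos: [644.7, -215.0, 222.3]
tcp_rot: [-1.638, 1.571, -0.52]
contact_force: [0.1, 0.1, -4.3]
finger_gap: 40.9
```

>>> carry_out(linear=[[-0.5,0.2,-1],[-1,0.4,-3],[-1,0.4,-4]], rot=[[0,0,0],[0,0,0],[0,0,0]], grip=[200,200,200])

```text
time: 17.3
eef_pos: [643.5, -214.5, 218.2]
tcp_rot: [1.524, 1.571, 2.642]
contact_force: [-1.0, -0.2, -4.9]
finger_gap: 41.1
```

>>> carry_out(linear=[[0,0,-1.5],[0,0,-3],[0,0,-4]], rot=[[0,0,0],[0,0,0],[0,0,0]], grip=[200,200,200])

```text
time: 17.55
eef_pos: [643.5, -214.5, 214.1]
tcp_rot: [1.506, 1.571, 2.624]
contact_force: [-0.8, -0.6, -3.6]
finger_gap: 41.0
```

>>> carry_out(linear=[[0,0,-4],[0,0,-8],[0,0,-12],[0,0,-15]], rot=[[0,0,0],[0,0,0],[0,0,0],[0,0,0]], grip=[200,200,200,200])

```text
time: 17.88
eef_pos: [643.3, -214.4, 198.5]
tcp_rot: [1.582, 1.57, 2.7]
contact_force: [-0.2, -0.2, -4.9]
finger_gap: 40.6
```

>>> carry_out(linear=[[0,0,-4],[0,0,-8],[0,0,-12],[0,0,-15]], rot=[[0,0,0],[0,0,0],[0,0,0],[0,0,0]], grip=[200,200,200,200])

```text
time: 18.22
eef_pos: [643.4, -214.5, 183.7]
tcp_rot: [1.639, 1.57, 2.757]
contact_force: [-0.1, -0.3, -3.8]
finger_gap: 40.4
```

>>> carry_out(linear=[[0,0,-4],[0,0,-8],[0,0,-12],[0,0,-15]], rot=[[0,0,0],[0,0,0],[0,0,0],[0,0,0]], grip=[200,200,200,200])

```text
time: 18.55
eef_pos: [643.4, -214.4, 168.7]
tcp_rot: [1.599, 1.57, 2.717]
contact_force: [-0.5, -0.4, -4.4]
finger_gap: 40.8
```

Moving freely. Now I'll search for the thread in 1 mm steps.

>>> carry_out(linear=[[0,0,-2],[0,0,-4],[0,0,-6],[0,0,-8]], rot=[[0,0,0],[0,0,0],[0,0,0],[0,0,0]], grip=[200,200,200,200])

```text
time: 18.88
eef_pos: [643.7, -214.6, 161.3]
tcp_rot: [-1.554, 1.571, -0.436]
contact_force: [0.0, 0.4, -3.9]
finger_gap: 40.4
```

>>> carry_out(linear=[[0,0,-1],[0,0,-2],[0,0,-2.5]], rot=[[0,0,0],[0,0,0],[0,0,0]], grip=[200,200,200])

```text
time: 19.13
eef_pos: [643.6, -214.5, 158.8]
tcp_rot: [1.152, 1.571, 2.27]
contact_force: [-0.8, -0.0, -3.9]
finger_gap: 40.6
```

>>> carry_out(linear=[[0,0,-1],[0,0,-2],[0,0,-2.5]], rot=[[0,0,0],[0,0,0],[0,0,0]], grip=[200,200,200])

```text
time: 19.38
eef_pos: [643.6, -214.5, 156.2]
tcp_rot: [1.552, 1.571, 2.67]
contact_force: [-0.8, 0.5, -4.9]
finger_gap: 41.0
```

>>> carry_out(linear=[[0,0,-1],[0,0,-2],[0,0,-2]], rot=[[0,0,0],[0,0,0],[0,0,0]], grip=[200,200,200])

```text
time: 19.63
eef_pos: [643.4, -214.4, 154.0]
tcp_rot: [1.576, 1.57, 2.694]
contact_force: [1.0, 0.3, -4.9]
finger_gap: 40.7
```

>>> carry_out(linear=[[0,0,-1],[0,0,-2],[0,0,-2]], rot=[[0,0,0],[0,0,0],[0,0,0]], grip=[200,200,200])

```text
time: 19.88
eef_pos: [643.5, -214.5, 152.0]
tcp_rot: [1.64, 1.57, 2.758]
contact_force: [0.8, -0.1, -4.1]
finger_gap: 40.4
```

>>> carry_out(linear=[[0,0,-1],[0,0,-1.5],[0,0,-1.5]], rot=[[0,0,0],[0,0,0],[0,0,0]], grip=[200,200,200])

```text
time: 20.13
eef_pos: [643.5, -214.5, 150.6]
tcp_rot: [1.502, 1.57, 2.62]
contact_force: [0.0, -0.0, -4.9]
finger_gap: 41.0
```

>>> carry_out(linear=[[0,0,-1],[0,0,-1.5],[0,0,-1.5]], rot=[[0,0,0],[0,0,0],[0,0,0]], grip=[200,200,200])

```text
time: 20.38
eef_pos: [643.7, -214.4, 150.3]
tcp_rot: [-1.329, 1.57, -0.211]
contact_force: [-1.1, 1.2, 1.6]
finger_gap: 40.6
```

Contact is at TCP z ≈ 150.4. Now I'll turn clockwise, following the 30 mm/turn lead.

>>> carry_out(linear=[[0,0,0],[0,0,-0.5],[0,0,-1],[0,0,-1.5]], rot=[[0,0,-6],[0,0,-12],[0,0,-18],[0,0,-24]], grip=[200,200,200,200])

```text
time: 20.72
eef_pos: [644.3, -214.6, 148.4]
tcp_rot: [-0.778, 1.569, -0.084]
contact_force: [-0.1, -0.1, -0.7]
finger_gap: 40.6
```

```bash
python3 -c "
from cell import env
s=env.state(); print(s['wrist_torque'],s['q'].round(3),s['contact_force'])"
```

```text
[ 0.10974349 -0.06323423 -0.02277347] [-4.150e-01  6.320e-01  2.290e-01  1.167e+00  1.000e-03 -1.109e+00] [-0.08785098 -0.07684897 -0.71761842]
```

>>> carry_out(linear=[[0,0,-0.5],[0,0,-1],[0,0,-1.5],[0,0,-2],[0,0,-2.5],[0,0,-3]], rot=[[0,0,-6],[0,0,-12],[0,0,-18],[0,0,-24],[0,0,-30],[0,0,-36]], grip=[200,200,200,200,200,200])

```text
time: 21.22
eef_pos: [644.1, -214.3, 145.3]
tcp_rot: [0.187, 1.569, 0.253]
contact_force: [-1.0, 1.5, -0.9]
finger_gap: 41.0
```

```bash
python3 -c "
from cell import env
s=env.state(); print(s['wrist_torque'],s['q'].round(3),s['contact_force'])"
```

```text
[0.29531    0.04436434 0.008202  ] [-4.15e-01  6.33e-01  2.23e-01  1.16e+00  1.00e-03 -4.81e-01] [-0.9886647   1.5403929  -0.91023939]
```

>>> carry_out(linear=[[0,0,-0.5],[0,0,-1],[0,0,-1.5],[0,0,-2]], rot=[[0,0,-6],[0,0,-12],[0,0,-18],[0,0,-24]], grip=[200,200,200,200])

```text
time: 21.55
eef_pos: [643.9, -214.6, 143.2]
tcp_rot: [0.135, 1.57, -0.219]
contact_force: [-0.3, 0.3, -0.7]
finger_gap: 40.9
```

```bash
python3 -c "
from cell import env
s=env.state(); print(s['wrist_torque'],s['q'].round(3),s['contact_force'])"
```

```text
[0.13085404 0.18471862 0.03561303] [-0.415  0.634  0.22   1.156  0.    -0.062] [-0.32796168  0.29778673 -0.69788633]
```

>>> carry_out(linear=[[0,0,-0.5],[0,0,-1]], rot=[[0,0,-6],[0,0,-12]], grip=[200,200])

```text
time: 21.72
eef_pos: [644.1, -214.7, 142.4]
tcp_rot: [0.254, 1.569, -0.308]
contact_force: [0.7, 0.3, 1.1]
finger_gap: 40.8
```

```bash
python3 -c "
from cell import env
s=env.state(); print(s['wrist_torque'],s['q'].round(3),s['contact_force'])"
```

```text
[-0.01059629 -0.07248271  0.05224316] [-0.415  0.634  0.218  1.153  0.     0.147] [0.70345985 0.3271364  1.06897252]
```

>>> carry_out(linear=[[0,0,-0.5],[0,0,-1]], rot=[[0,0,-6],[0,0,-12]], grip=[200,200])

```text
time: 21.88
eef_pos: [644.8, -214.9, 142.4]
tcp_rot: [0.441, 1.567, -0.331]
contact_force: [-0.8, 2.0, 5.4]
finger_gap: 40.8
```

```bash
python3 -c "
from cell import env
s=env.state(); print(s['wrist_torque'],s['q'].round(3),s['contact_force'])"
```

```text
[0.34782955 0.35473405 0.16071063] [-0.415  0.634  0.218  1.151  0.     0.357] [-0.82482215  2.00257585  5.43036583]
```

>>> carry_out(linear=[[0,0,0],[0,0,0],[0,0,0]], rot=[[0,0,-5],[0,0,-10],[0,0,-10]], grip=[200,200,200])

```text
time: 22.13
eef_pos: [644.1, -214.6, 142.3]
tcp_rot: [0.352, 1.569, -0.59]
contact_force: [-1.6, 2.5, 5.8]
finger_gap: 40.8
```

```bash
python3 - <<'E'
from h import *
s=env.state(); print(s['wrist_torque'],s['q'].round(3),s['contact_force'],s["eef_pos"])
p,P=cloud("side"); cv2.imwrite("pics/s6.png",cv2.resize(p[190:300,290:420,::-1],None,fx=5,fy=5,interpolation=cv2.INTER_CUBIC))
E
```

```text
[ 0.05520119  0.84608519 -0.29469095] [-0.415  0.634  0.217  1.152 -0.     0.528] [-1.56537222  2.46540816  5.83209333] [ 644.0667844  -214.61250747  142.30013043]
```

View pics/s6.png

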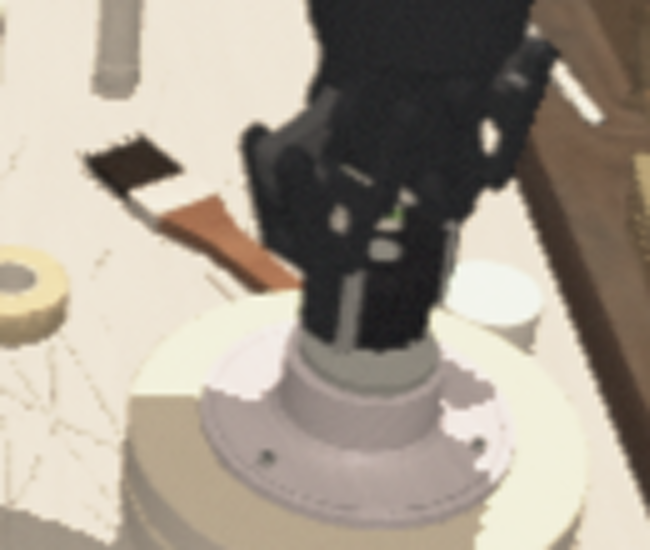

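The collar sits on the boss at about (370,365) with no visible gap. I'll make one more snugging turn to confirm.

>>> carry_out(linear=[[0,0,0],[0,0,0],[0,0,0],[0,0,0]], rot=[[0,0,-5],[0,0,-10],[0,0,-15],[0,0,-15]], grip=[200,200,200,200])

```text
time: 22.52
eef_pos: [644.3, -216.4, 142.3]
tcp_rot: [0.217, 1.566, -0.988]
contact_force: [-2.0, -3.4, 4.2]
finger_gap: 40.8
```

```bash
python3 - <<'E'
from h import *
for i in range(3):
    env.capture("side"); s=env.state(); print(s['wrist_torque'].round(2),s['q'].round(3)[5],s['joint_efforts'][5].round(3),s['contact_force'].round(1),s["eef_pos"].round(1))
E
```

```text
[-0.77  0.47 -0.74] 0.787 -0.525 [-1.5 -4.2  5.5] [ 644.3 -216.4  142.3]
[-0.8   0.41 -0.76] 0.786 -0.683 [-0.8 -4.3  5.1] [ 644.3 -216.3  142.3]
[-0.8   0.42 -0.73] 0.786 -0.703 [-1.8 -4.2  5.9] [ 644.3 -216.3  142.3]
```

It's tight: the torque rose to 0.74 N·m with no further sinking. Now I'll release and retreat.

>>> carry_out(linear=[[0,0,0],[0,0,0],[0,0,0],[0,0,0],[0,0,0],[0,0,0],[0,0,10],[0,0,40],[0,0,80],[0,0,110],[0,0,120],[0,0,120]], rot=[[0,0,0],[0,0,0],[0,0,0],[0,0,0],[0,0,0],[0,0,0],[0,0,0],[0,0,0],[0,0,0],[0,0,0],[0,0,0],[0,0,0]], grip=[0,0,0,0,0,0,0,0,0,0,0,0])

```text
time: 23.67
eef_pos: [645.5, -215.3, 266.3]
tcp_rot: [0.804, 1.562, -0.399]
contact_force: [-0.3, -0.2, 0.7]
finger_gap: 85.6
```

>>> carry_out(linear=[[-35,20,0],[-70,40,0],[-105,60,0],[-140,80,0],[-175,100,0],[-200,115,0],[-200,115,0],[-200,115,0]], rot=[[0,0,0],[0,0,0],[0,0,0],[0,0,0],[0,0,0],[0,0,0],[0,0,0],[0,0,0]], grip=[0,0,0,0,0,0,0,0])

```text
time: 24.33
eef_pos: [441.7, -98.5, 260.1]
tcp_rot: [-2.328, 1.569, 2.753]
contact_force: [1.1, -0.0, 0.4]
finger_gap: 85.3
```

```bash
python3 - <<'E'
from h import *
c=(642,-215)
for cam in ("side","top"):
    p,P=cloud(cam)
    if cam=="side": cv2.imwrite("pics/s7.png",cv2.resize(p[180:330,260:440,::-1],None,fx=4,fy=4,interpolation=cv2.INTER_CUBIC))
    for n,r,z0,z1 in (("knobtop",15,148,170),("knobwall",30,126,150),("collar",30,110,118),("disc",62,76,86)):
        Q=near(P,c,r,z0,z1)
        if len(Q): print(cam,n,len(Q),((Q.max(0)+Q.min(0))/2).round(1),"zmed",np.median(Q[:,2]).round(1))
    for t in ("clamp_screw_knob","flange_boss"): print(cam,t,[(np.round(r["position"],1).tolist(),round(r["confidence"],2)) for r in env.tip_of(t,cam)[:1]])
s=env.state();print(s["time"],s["contact_force"],s["eef_pos"])
E
```

```text
side knobtop 130 [ 642.4 -215.8  154.1] zmed 154.4
side knobwall 250 [ 642.  -215.9  138. ] zmed 138.9
side collar 231 [ 642.  -219.1  113.4] zmed 113.5
side disc 1304 [ 641.3 -217.2   81. ] zmed 78.4
side clamp_screw_knob [([644.7, -214.5, 141.7], 0.9)]
side flange_boss [([642.7, -214.7, 94.9], 0.77)]
top clamp_screw_knob []
top flange_boss []
24.6333 [-0.28708269 -0.03461116 -0.28091363] [ 444.61020138 -100.14192533  260.58670369]
```

View pics/s7.png

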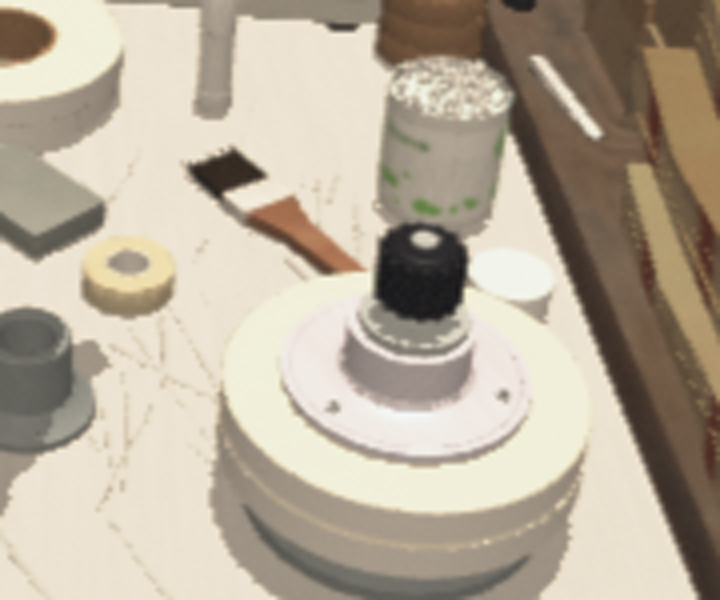

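The knob is upright at (420,270), with the collar resting on the boss. Its top is at about 155 mm (156 nominal), and the neighbouring things haven't moved. Handing in.

```bash
python3 -c "
from cell import env
print(env.finish_job())"
```

```text
the job is handed in; nothing more can be done
None
```

The front flange is seated on the hub with its boss up, and the hand screw is fastened down on it. I handed the job in at about 24.6 s with the gripper open and clear.

- **Flange:** it went over the spigot without catching, and the contact force only rose when it reached the seat. Afterwards the depth image put the disc top at about 79–80 mm (80 nominal) and the boss top at about 107 mm (108 nominal).
- **Screw:** I lowered it down the bore with no side force. It met the thread at a tool height of about 150 mm with about 6 N, then sank at the thread's 30 mm per turn as I turned it clockwise. It stopped sinking after about 110–120 degrees. A further 25 degrees of turning only raised the torque to about 0.7 N·m, with no more descent.
- **Last check:** from the side camera, the knob top was at about 154.5 mm (156 nominal) and the collar top at 113.5 mm (114 nominal). This camera reads 1–2 mm low, and no gap showed under the collar.
- **What disagreed or failed:** that last turn pushed the tool about 2 mm sideways before I let go. The top camera's network gave no reading for the screw or flange at the end, so the final heights rest on the side view alone.
- **Other things on the table:** the ones visible in the last picture had not moved.

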